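Unhook the top card tray from the pile

ROBOT

A 6-joint arm with a two-finger parallel gripper is mounted at the origin on the work surface. World frame = base frame: x ahead of the robot, y to its left, z up, the work surface at z = 0. Lengths are in m, angles in rad, forces in N, time in s.
With the tool pointing down it reaches from about 0.375 to 0.9 m from the base axis. Payload 3.1 kg.
Tool frame: the origin (TCP) lies between the finger pads; the fingertips stand 22 mm ahead of it and the grasp point (between the pads) lies 3 mm ahead of it; z points along the fingers, y is the line along which they close (so a half turn about z gives the same grasp; the last joint's range is limited). The gripper opens to 87 mm and grips with 3 to 60 N. Pads are 19 mm wide; open, the fingers measure 117 mm over their backs; the gripper's body (75 mm by 190 mm) begins 51 mm behind the grasp point.
Start: joints at [1.145, 0.527, 1.433, -0, 1.181, -0.178], TCP at [0.153, 0.606, 0.245] pointing down, gripper open.
Joint ranges: [-3.08, 3.08], [-0.75, 2.2], [0.22, 2.44], [-1.43, 4.57], [0, 2.65], [-2.85, 2.85]. Speed limits (rad/s): [2.79, 2.79, 3.14, 3.14, 3.14, 3.14].

INTERFACE

Orientations are given as a unit quaternion [x, y, z, w].
In Python, from rig import robot gives the robot as it stands.
- The arm moves only by the tool move_arm, never from a script. Its argument "series" is text: rows parted by semicolons, each of 6 numbers parted by spaces: the shift along the tool's x, y, z in mm, then the turn, a rotation vector about the tool's x, y, z in degrees. In form: dx dy dz ax ay az; .... A call has 1 to 8 rows; each row is the pose to reach, as a shift and turn from the pose commanded when the call began, along the tool's axes at that moment; what a row does not reach only later rows make up. A row lasts 1/12 s, in which the tool goes at most 41.7 mm and 7.16 degrees, less where a joint would pass 70% of its speed; a pose out of reach is approached as far as the arm can. A call with a gripper value outside its range is refused whole. "jaw" is the opening, from 0 (shut) to 1 (fully open), set as the call begins (left out, the last holds). The fingers move at their own pace and stop on an object; "newtons" is the grip in N (left out, the last holds). Time passes only in rows, so rows that repeat a pose let the fingers close. It gives the time, the measured TCP pose, the force, the opening and the grip force at its end, in the units of the state.
- robot.get_obs(): the state, without advancing time (a new reading comes with each control period).
- robot.camera(name): name is "scene" or "top" or "wrist"; returns a dict with "img" (420x560x3 uint8, red, green, blue), "mtx" (3x3 intrinsics, pixels), "world_to_cam" (4x4, takes a point from world to camera coordinates). Camera axes: x right, y down, z forward; pixel columns grow to the right and rows downward; lengths in m; the calibration is good to about 2 mm. A picture is of the moment at which its call begins. There is no depth.
- robot.hand_in(): hands the job in; it is judged then, once.
Trained networks look in a picture, given as the dict that the camera call returned (one of the last four; its "shot" number tells which), for a name from the list of things; names that differ only in an ending like _2 or _b are one class to them, and where a whole thing is asked for, a point or a joint stands for the part that bears it (a point fixed in the world has none). Each returns a list of dicts, best first, with "p" (0 to 1); they miss things now and then, are a little off and sometimes report something else, mostly with a low value. They report only what shows in the picture. A call takes as long as a camera call. They do not tell look-alikes from the thing itself.
- robot.search_frame(picture, thing): "xyz" ([x, y, z] in m, in world coordinates, good to about 4 mm: the middle of the surface that is visible of it).
- robot.tip_of(picture, thing): "xyz" ([x, y, z] in m, in world coordinates, good to about 4 mm: a listed point, or the origin of a listed thing).
The state is a dict: "time": time; "q": joint angles; "joint_velocities": joint speeds; "joint_torque": joint torques, N m; "position": TCP position; "tool_rot": TCP orientation; "ft_force": force on the tool from outside, world axes, zero at the start; "moment": the same for the moment, N m; "grip_width": finger opening in m; "grip_force": force on a finger pad.
Only numpy, scipy, OpenCV 4.12 (cv2) and the standard library are available. Lean on these libraries where they do the work, as an engineer would, in place of code of your own. Each camera call takes 0.05 s, during which the arm holds its last target. There are 200 camera calls.

TASK

Take the blue top tray off the pile of stacking card trays, with its film box still lying in it, and set it down flat and square on the middle of the green desk mat. The trays hook together at the back: raise the front of the blue tray a little and draw it gently forward; if the tongue catches, do not force it or drag the grey trays, but ease it back and work the tray sideways until it slips through, and only then lift it away. Do not tip the box out or drop the tray, and leave the cup, pen pot and stapler alone.

Things in the scene. Friction and masses are not known exactly. Their poses are not given: they have to be found in the camera images.
- tray_top: Blue tray on top of the pile, 200 mm deep (x) by 160 wide (y), walls 36 high, walls and floor 4 thick, 0.18 kg without its film box. Origin: centre of its underside; x to its back, y to its left, z up; it stands 62 mm above the middle tray's origin. Same shape as the grey trays: its own corner pillars and back bracket reach 74 mm up, 129 mm back and 108 mm to the front.
- top_grip (a point): Middle of the upper edge of the blue tray's front label block (x -95, y 0, z 36 mm in its frame). The block, with a white label, is 10 mm thick (x -100 to -90), 60 wide and 36 high: the place to grip, one finger inside the tray and one in front of it. Inside, the floor is clear for 55 mm or more behind the block.
- top_tongue (a point): Middle of the lower back edge of the blue tray's tongue (x 121, y 0, z 0 mm in its frame). The tongue is a flat T, 5 mm thick, at the bottom of the back: neck 10 mm wide, head 56 mm wide (x 112 to 121). It lies in the middle tray's slot, and the tray can tip about this edge. Raising the tray's front more than about 12 degrees (40 mm) jams the tongue under the hood.
- tray_mid: Grey tray under the blue one, same shape, about 0.7 kg with cards, loose on the lowest tray and hooked to it. Origin: centre of its underside; x to its back, y left. Its front pillars carry the blue tray at 62 mm. Its catch plate floats: it may stand up to 14 mm left or right of the middle (y), held by about 3 N of friction. The head of the tongue gets out only where it is within 4 mm of the middle of the gap.
- mid_lip (a point): Middle of the line between the tops of the two stop lips on the middle tray's front pillars (x -103, y 0, z 70 mm in its frame). The lips stand 8 mm high, 3 mm in front of the blue tray's front: this must rise over 8 mm before the tray can come forward. Drawn 16 to 20 mm forward the tongue is out of the slot and the tray can be lifted.
- mid_hood (a point): Middle of the lower front edge of the hood on the middle tray's back bracket (x 110, y 0, z 69.5 mm in its frame). Under it is the slot, 7.5 mm high, 110 wide, open to the front, its back at x 125. At its mouth (x 105 to 110) the two jaws of a catch plate stand 64 mm apart, round the neck of the tongue; hidden by the blue tray.
- tray_low: Lowest grey tray, same shape, 0.9 kg with cards, loose on the desk. Origin: centre of its underside; x to its back.
- reel_box: The square cream carton of a microfilm reel, 98 x 98 x 25 mm, about 0.11 kg, lying loose in the back half of the blue tray. Origin: centre of its underside.
- mat: The green desk mat, 300 mm (x) by 220 mm (y), 3 mm thick, fixed on the desk, empty. Origin: centre of its underside; x points away from the robot at yaw 0.
- cup: Paper coffee cup with a white lid, 86 mm across, 114 mm high, behind the pile. Origin: centre of its underside.
- pen_pot: Dark steel pen pot with pens, 72 mm across, 165 mm high with the pens. Origin: centre of its underside.
- stapler: Red and black stapler, 140 x 36 x 56 mm, lying along its x. Origin: centre of its underside.
Mind the look-alikes: they are no part of the job. Of the things shaped like the reel_box, the cream one is meant.

How it is judged:
On the way:
1. the blue tray is unhooked and lifted clear of the pile (z of tray_top in the frame of tray_mid above 0.085 m and contact force between tray_top and tray_mid below 0.05 N), for 0.2 s.
At the end, for the whole second after the job is handed in: The blue tray rests flat on the mat (within 5 mm, 0.05 rad), centre within 40 mm of the mat's along and across, square within 0.2 rad either way round, the film box lying flat in it; the grey trays within 12 mm of where they stood (x of tray_top in the frame of mat between -0.04 and 0.04 m and y of tray_top in the frame of mat between -0.04 and 0.04 m and z of tray_top in the frame of mat below 0.008 m and angle between the x axis of tray_top and the x axis of mat, either way round below 0.2 rad and angle between tray_top's own z axis and vertical below 0.05 rad and linear speed of tray_top below 0.02 m/s and z of reel_box in the frame of tray_top between 0 and 0.012 m and horizontal distance between reel_box and tray_top below 0.075 m and angle between reel_box's own z axis and vertical below 0.12 rad and distance of each of tray_mid, tray_low from where it was at the start of the episode below 0.012 m and angle between tray_mid's own z axis and vertical below 0.03 rad); the robot touches nothing.
It fails at once if a grey tray dragged or lifted over 12 mm (distance of any of tray_mid, tray_low from where it was at the start of the episode above 0.012 m).
It fails at once if the catches forced: over 20 N between the blue tray and the tray below once the front is raised (contact force between tray_top and tray_mid above 20 N and z of top_grip in the frame of tray_mid above 0.102 m).
It fails at once if the blue tray tipped over 35 degrees (angle between tray_top's own z axis and vertical above 0.61 rad).
It fails at once if the blue tray let go more than 15 mm above the mat, away from the pile (contact force between the fingers and tray_top below 0.01 N and height (world z) of tray_top above 0.018 m and horizontal distance between tray_top and tray_mid above 0.05 m).
It fails at once if the cup, pen pot or stapler moved over 20 mm (distance of any of cup, pen_pot, stapler from where it was at the start of the episode above 0.02 m).
It also fails if it takes over 72 s, if anything falls off the work surface, if the arm or the gripper's body presses on something with over 40 N, if the wrist force passes 120 N, or if a joint passes its speed limit or range.

## Working session

There is one attempt and no reset: what is moved stays moved. The work goes in short steps, Python scripts to look and compute and a tool call to move; the robot and the scene stay as the last step left them, time stands still between calls to the robot, and variables do not carry over. Pictures are saved under pics/ and viewed, at most 10 in all, crops included, and the job is handed in when it is done.

Besides the shell and the picture viewer there is one more tool, called after "Emit:" as name(argument=value, ...) on one line, values as JSON. move_arm: Moves the arm, as the interface text tells. Its arguments: {"type":"object","properties":{"series":{"type":"string"},"jaw":{"type":"number"},"newtons":{"type":"number"}},"required":["series"]}

```bash
mkdir -p pics; ls; cat > h.py <<'E'
import numpy as np, cv2
from rig import robot
from scipy.spatial.transform import Rotation as R
def save(p,n): cv2.imwrite('pics/'+n,p['img'][:,:,::-1])
def px(p,x):
    c=p['world_to_cam']@np.r_[x,1]; u=p['mtx']@c[:3]; return (u[:2]/u[2]).round().astype(int).tolist()
def show(p,names,f='tip_of'):
    for n in names:
        for d in getattr(robot,f)(p,n)[:3]:
            print(f,n,round(d['p'],2),np.round(d['xyz'],4).tolist(),px(p,d['xyz']))
E
python3 - <<'E'
from h import *
o=robot.get_obs(); print({k:np.round(v,3).tolist() for k,v in o.items()})
for c in ['scene','top']:
    p=robot.camera(c); save(p,c+'0.png'); print(c)
    show(p,['tray_top','top_grip','mid_lip','mid_hood','tray_mid','tray_low','reel_box','mat','cup','pen_pot','stapler'])
E
```

```text
pics
{'time': 0.0, 'q': [1.145, 0.528, 1.434, -0.0, 1.181, -0.178], 'joint_velocities': [0.001, 0.0, -0.0, 0.0, -0.001, 0.001], 'joint_torque': [0.001, -44.004, -17.66, 0.064, 0.058, -0.0], 'position': [0.152, 0.605, 0.244], 'tool_rot': [0.123, 0.992, -0.001, -0.0], 'ft_force': [0.181, -0.0, 0.561], 'moment': [0.005, 0.047, 0.019], 'grip_force': 0.0, 'grip_width': 0.087}
scene
tip_of tray_top 0.89 [0.5585, -0.1957, 0.1237] [231, 216]
tip_of tray_top 0.72 [0.7254, -0.2298, -0.0012] [265, 296]
tip_of top_grip 0.86 [0.4646, -0.1828, 0.1635] [212, 186]
tip_of mid_hood 0.67 [0.6604, -0.2183, 0.1323] [249, 236]
tip_of tray_mid 0.92 [0.5541, -0.1961, 0.0633] [231, 235]
tip_of tray_mid 0.25 [0.5545, -0.198, 0.0004] [233, 254]
tip_of tray_low 0.68 [0.5554, -0.1978, -0.0014] [233, 255]
tip_of reel_box 0.95 [0.6398, 0.0062, -0.0007] [310, 237]
tip_of reel_box 0.86 [0.5858, -0.2059, 0.1308] [234, 221]
tip_of reel_box 0.8 [0.3418, -0.357, -0.0017] [140, 243]
tip_of mat 0.8 [0.5406, 0.2327, -0.0001] [337, 194]
tip_of mat 0.32 [0.5536, -0.1992, 0.0615] [230, 236]
tip_of cup 0.95 [0.7274, -0.2299, -0.0007] [265, 297]
tip_of pen_pot 0.92 [0.7894, 0.0033, 0.0002] [351, 264]
tip_of stapler 0.78 [0.4302, 0.0028, 0.006] [261, 205]
top
tip_of tray_top 0.57 [0.5582, -0.1968, 0.126] [323, 223]
tip_of tray_top 0.21 [0.4324, 0.0042, -0.0001] [243, 277]
tip_of top_grip 0.75 [0.4634, -0.1814, 0.1611] [320, 262]
tip_of mid_lip 0.78 [0.4525, -0.179, 0.1257] [317, 267]
tip_of mid_hood 0.66 [0.6691, -0.2173, 0.1331] [331, 178]
tip_of reel_box 0.75 [0.5835, -0.1996, 0.1258] [324, 213]
tip_of reel_box 0.63 [0.5766, -0.397, -0.0007] [390, 223]
tip_of reel_box 0.63 [0.6408, 0.0045, 0.0012] [244, 200]
tip_of mat 0.57 [0.5408, 0.234, 0.003] [158, 237]
tip_of cup 0.63 [0.7295, -0.2258, 0.0006] [326, 169]
tip_of pen_pot 0.72 [0.7942, -0.0002, -0.0002] [246, 147]
tip_of stapler 0.6 [0.4323, 0.006, 0.002] [243, 277]
```

View pics/scene0.png

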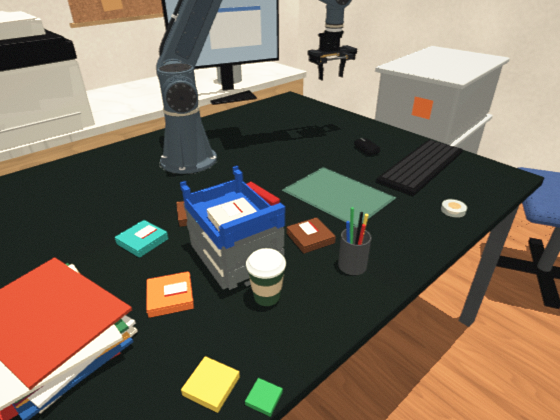

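View pics/top0.png

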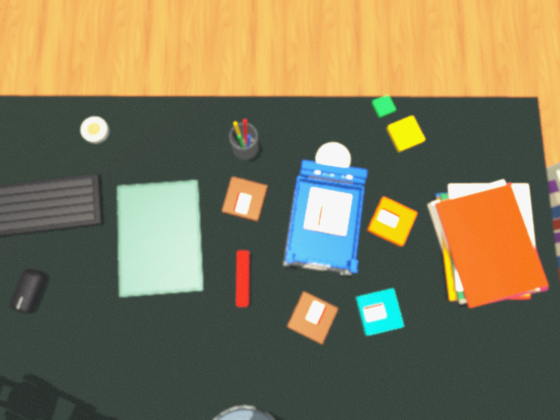

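The blue tray is the top one of the pile at scene (231,205) / top (325,218). Four things could be taken for its box:
- the cream carton lying in the blue tray, scene (231,213)
- the brown cartons, (310,234) and (185,212)
- the orange carton, (170,293)
- the teal carton, (141,237)

I choose the cream one in the blue tray. The mat is the green one at scene (337,194).

```bash
cat >> h.py <<'E'
def down(yaw_deg):  # tool z down, tool y at world yaw
    a=np.radians(yaw_deg); y=np.array([np.cos(a),np.sin(a),0]); z=np.array([0,0,-1.]); return R.from_matrix(np.c_[np.cross(y,z),y,z])
def rel(pos,rot,p0=None,r0=None):
    o=robot.get_obs(); p0=o['position'] if p0 is None else np.array(p0); r0=R.from_quat(o['tool_rot']) if r0 is None else r0
    s=r0.inv().apply(np.array(pos)-p0)*1000; v=(r0.inv()*rot).as_rotvec(degrees=True)
    print('rel',np.round(np.r_[s,v],1))
def ray(p,uv,z):
    M=np.linalg.inv(p['world_to_cam']); d=M[:3,:3]@np.linalg.inv(p['mtx'])@np.r_[uv,1]; c=M[:3,3]; return c+d*(z-c[2])/d[2]
E
python3 - <<'E'
from h import *
p=robot.camera('top'); i=p['img']
hsv=cv2.cvtColor(i,cv2.COLOR_RGB2HSV)
def rect(lo,hi,z,box):
    m=cv2.inRange(hsv,lo,hi); k=np.zeros_like(m); x0,y0,x1,y1=box; k[y0:y1,x0:x1]=m[y0:y1,x0:x1]
    c=max(cv2.findContours(k,0,2)[0],key=cv2.contourArea); b=cv2.boxPoints(cv2.minAreaRect(c))
    w=np.array([ray(p,u,z) for u in b]); print(np.round(w.mean(0),3),[round(np.degrees(np.arctan2(*(w[j]-w[j-1])[1::-1])),1) for j in range(4)],[round(np.linalg.norm(w[j]-w[j-1]),3) for j in range(4)])
rect((35,20,80),(95,160,255),.003,(100,160,220,310))
rect((100,120,60),(125,255,255),.16,(270,150,380,285))
cv2.imwrite('pics/crop.png',cv2.resize(i[135:290,265:385,::-1],None,fx=3.8,fy=3.8,interpolation=2))
rel([.42,.28,.27],down(30)); rel([.46,-.17,.27],down(-9.7),[.42,.28,.27],down(30))
E
```

```text
[0.541 0.234 0.003] [np.float64(6.0), np.float64(-87.2), np.float64(-175.9), np.float64(92.3)] [np.float64(0.316), np.float64(0.241), np.float64(0.318), np.float64(0.23)]
[ 0.574 -0.203  0.16 ] [np.float64(82.1), np.float64(-8.2), np.float64(-98.0), np.float64(170.1)] [np.float64(0.169), np.float64(0.256), np.float64(0.177), np.float64(0.256)]
rel [-338.9 -250.9  -25.4    0.     0.    45.9]
rel [-409.7 -190.4    0.     0.     0.    39.7]
```

View pics/crop.png

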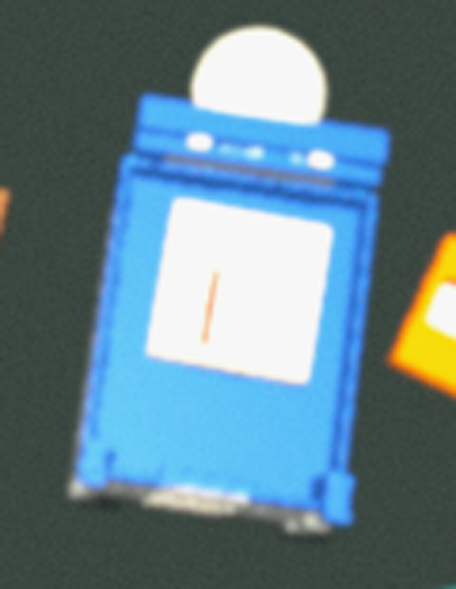

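The crop shows the cream carton (centre about (240,290)) lying square in the back half of the blue tray. The white-labelled front block is at about (200,495). Choice confirmed, moving.

Emit:
move_arm(series="-339 -251 -25 0 0 46;-339 -251 -25 0 0 46;-339 -251 -25 0 0 46;-339 -251 -25 0 0 46;-339 -251 -25 0 0 46;-339 -251 -25 0 0 46;-339 -251 -25 0 0 46;-339 -251 -25 0 0 46", jaw=0.6, newtons=45)

```text
time: 1.92
position: [0.3646, 0.3471, 0.2647]
tool_rot: [0.502, 0.865, 0.0, 0.0]
ft_force: [0.5, 0.6, 0.3]
grip_width: 0.0528
grip_force: 0.0
```

```bash
python3 - <<'E'
from h import *
rel([.46,-.17,.27],down(-9.7))
E
```

```text
rel [-496.3 -173.9   -5.5    0.    -0.    39.5]
```

Emit:
move_arm(series="-496 -174 -5 0 0 39.5;-496 -174 -5 0 0 39.5;-496 -174 -5 0 0 39.5;-496 -174 -5 0 0 39.5;-496 -174 -5 0 0 39.5;-496 -174 -5 0 0 39.5;-496 -174 -5 0 0 39.5;-496 -174 -5 0 0 39.5")

```text
time: 2.58
position: [0.4246, 0.019, 0.2679]
tool_rot: [0.764, 0.645, 0.0, 0.0]
ft_force: [1.0, 0.5, 0.5]
grip_width: 0.0518
grip_force: 0.0
```

```bash
python3 - <<'E'
from h import *
p=robot.camera('wrist'); save(p,'w1.png')
show(p,['top_grip','mid_lip','mid_hood','tray_top','reel_box'])
rel([.463,-.182,.25],down(-9.7))
E
```

```text
tip_of reel_box 0.72 [0.6435, 0.001, -0.0013] [475, 159]
rel [-1.946e+02  7.260e+01  1.720e+01 -1.000e-01 -0.000e+00  1.000e-01]
```

Emit:
move_arm(series="-190 70 0 0 0 0;-190 70 0 0 0 0;-190 70 0 0 0 0;-190 70 0 0 0 0;-190 70 0 0 0 0;-190 70 0 0 0 0;-190 70 0 0 0 0")

```text
time: 3.47
position: [0.4624, -0.1776, 0.2671]
tool_rot: [0.764, 0.645, 0.0, -0.0]
ft_force: [-0.8, 0.6, 0.3]
grip_width: 0.052
grip_force: 0.0
```

```bash
python3 - <<'E'
from h import *
p=robot.camera('wrist'); save(p,'w2.png')
show(p,['top_grip','mid_lip','mid_hood','tray_top','reel_box'])
print(np.round(robot.get_obs()['position'],4))
p=robot.camera('top'); show(p,['top_grip','mid_hood'])
E
```

```text
tip_of top_grip 0.59 [0.4683, -0.1798, 0.1581] [293, 219]
tip_of mid_lip 0.92 [0.4547, -0.1769, 0.1311] [275, 208]
tip_of reel_box 0.86 [0.3447, -0.3528, -0.0017] [218, 319]
tip_of reel_box 0.81 [0.332, -0.1746, -0.0006] [174, 191]
tip_of reel_box 0.8 [0.5812, -0.2081, 0.1262] [433, 218]
[ 0.4615 -0.1761  0.2675]
tip_of mid_hood 0.71 [0.6627, -0.218, 0.1341] [331, 181]
```

View pics/w2.png

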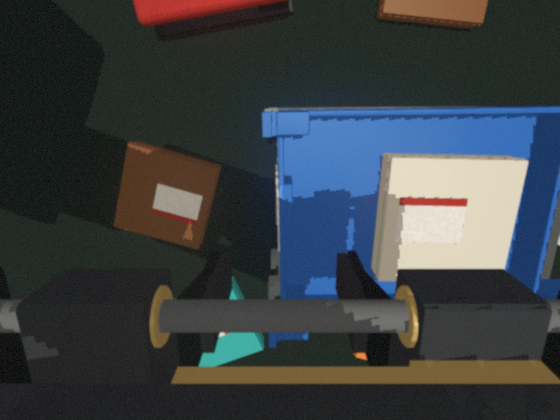

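The wrist view shows the blue tray aligned with the image, its front edge at column 275–292. The fingers are at about columns 215 and 350, straddling it, and the box is at (455,215).

```bash
python3 - <<'E'
from h import *
p=robot.camera('wrist'); o=robot.get_obs()
for u in [(278,200),(292,200),(268,112),(262,135),(309,135)]: print(u,np.round(ray(p,u,.160),4))
for x in [-.1,-.09]:
  for y in [-.03,.03]:
    w=np.array([.465,-.181,.160])+R.from_euler('z',-9.7,degrees=True).apply([x+.095,y,0]); print(x,y,px(p,w))
cv2.imwrite('pics/w3.png',cv2.resize(p['img'][90:360,200:360,::-1],None,fx=2.2,fy=2.2,interpolation=2))
rel([.465,-.181,.155],down(-9.7))
E
```

```text
(278, 200) [ 0.4591 -0.1627  0.16  ]
(292, 200) [ 0.469  -0.1644  0.16  ]
(268, 112) [ 0.4629 -0.1016  0.16  ]
(262, 135) [ 0.4562 -0.1158  0.16  ]
(309, 135) [ 0.4877 -0.1211  0.16  ]
-0.1 -0.03 [283, 260]
-0.1 0.03 [283, 182]
-0.09 -0.03 [296, 260]
-0.09 0.03 [298, 182]
rel [-3.000e+00  3.800e+00  1.126e+02  0.000e+00  0.000e+00  1.000e-01]
```

View pics/w3.png

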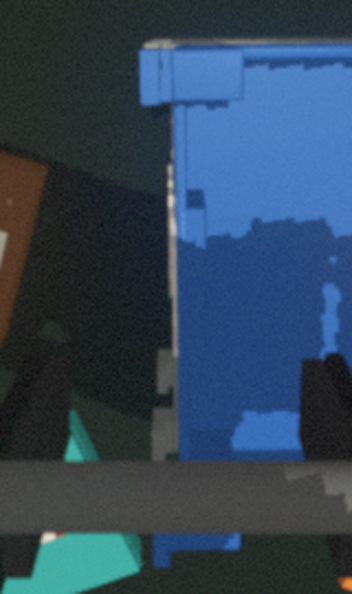

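Emit:
move_arm(series="-3 1.5 40 0 0 0;-3 1.5 75 0 0 0;-3 1.5 95 0 0 0;-3 1.5 104 0 0 0;-3 1.5 109 0 0 0;-3 1.5 112 0 0 0;-3 1.5 112 0 0 0")

```text
time: 4.55
position: [0.4632, -0.1816, 0.1559]
tool_rot: [0.764, 0.645, 0.0, 0.001]
ft_force: [0.1, -0.4, 0.3]
grip_width: 0.0521
grip_force: 0.0
```

Emit:
move_arm(series="0 0 0 0 0 0;0 0 0 0 0 0;0 0 0 0 0 0;0 0 0 0 0 0;0 0 0 0 0 0", jaw=0.05, newtons=10)

```text
time: 4.97
position: [0.4629, -0.1814, 0.156]
tool_rot: [0.764, 0.645, 0.0, 0.001]
ft_force: [0.5, 0.3, -0.4]
grip_width: 0.0266
grip_force: 0.0
```

Emit:
move_arm(series="0 0 0 0 0 0;0 0 0 0 0 0;0 0 0 0 0 0;0 0 0 0 0 0;0 0 0 0 0 0", jaw=0.02)

```text
time: 5.38
position: [0.4628, -0.1813, 0.1555]
tool_rot: [0.764, 0.645, 0.0, 0.0]
ft_force: [0.5, 0.8, 0.6]
grip_width: 0.0101
grip_force: 10.0
```

Emit:
move_arm(series="0 0 0 0 0 0;0 0 0 0 0 0", jaw=0, newtons=45)

```text
time: 5.55
position: [0.4628, -0.1813, 0.1555]
tool_rot: [0.764, 0.645, 0.0, 0.0]
ft_force: [0.2, 0.6, 1.1]
grip_width: 0.0095
grip_force: 45.0
```

Emit:
move_arm(series="0 0.6 -3.8 1 0 0;0 1.2 -7.5 2 0 0;0 2 -11.3 3 0 0;0 2.7 -15 4 0 0;0 2.7 -15 4 0 0;0 2.7 -15 4 0 0")

```text
time: 6.05
position: [0.4656, -0.1817, 0.1702]
tool_rot: [0.764, 0.645, -0.022, -0.026]
ft_force: [1.3, -0.2, -1.5]
grip_width: 0.0098
grip_force: 45.0
```

Emit:
move_arm(series="0 -1 0.1 0 0 0;0 -2 0.1 0 0 0;0 -2 0.1 0 0 0")

```text
time: 6.3
position: [0.463, -0.1813, 0.1703]
tool_rot: [0.764, 0.645, -0.022, -0.027]
ft_force: [1.1, -0.4, -1.1]
grip_width: 0.0096
grip_force: 45.0
```

Emit:
move_arm(series="0 -0.5 0 0 0 0;0 -1 0.1 0 0 0;0 -1.5 0.1 0 0 0;0 -1.5 0.1 0 0 0")

```text
time: 6.63
position: [0.4617, -0.1811, 0.1705]
tool_rot: [0.764, 0.645, -0.023, -0.027]
ft_force: [0.3, -0.8, -1.4]
grip_width: 0.0095
grip_force: 45.0
```

Emit:
move_arm(series="0 -0.5 0 0 0 0;0 -1 0.1 0 0 0;0 -1.5 0.1 0 0 0;0 -1.5 0.1 0 0 0")

```text
time: 6.97
position: [0.4602, -0.1808, 0.1705]
tool_rot: [0.764, 0.645, -0.023, -0.027]
ft_force: [0.5, 0.0, -1.7]
grip_width: 0.0097
grip_force: 45.0
```

```bash
python3 - <<'E'
from h import *
p=robot.camera('top'); o=robot.get_obs(); print(np.round(o['ft_force'],2),np.round(o['moment'],3))
show(p,['mid_lip','mid_hood'])
p=robot.camera('scene'); show(p,['tray_mid'])
E
```

```text
[ 0.62 -0.22 -1.35] [-0.161 -0.088 -0.006]
tip_of mid_hood 0.77 [0.6659, -0.2197, 0.132] [332, 180]
tip_of tray_mid 0.8 [0.5538, -0.1962, 0.063] [231, 235]
```

Emit:
move_arm(series="0 -0.5 0 0 0 0;0 -1 0.1 0 0 0;0 -1.5 0.1 0 0 0;0 -1.5 0.1 0 0 0")

```text
time: 7.55
position: [0.4588, -0.1806, 0.1705]
tool_rot: [0.764, 0.645, -0.023, -0.027]
ft_force: [0.8, -0.2, -0.9]
grip_width: 0.0096
grip_force: 45.0
```

Emit:
move_arm(series="0 -0.5 0 0 0 0;0 -1 0.1 0 0 0;0 -1.5 0.1 0 0 0;0 -1.5 0.1 0 0 0")

```text
time: 7.88
position: [0.4573, -0.1803, 0.1705]
tool_rot: [0.764, 0.645, -0.023, -0.027]
ft_force: [1.6, -0.6, 0.5]
grip_width: 0.0097
grip_force: 45.0
```

```bash
cat >> h.py <<'E'
def ncc(a,b,box,s=6):
    x0,y0,x1,y1=box; up=lambda m:cv2.resize(cv2.GaussianBlur(m,(0,0),.8),None,fx=s,fy=s,interpolation=cv2.INTER_CUBIC)
    t=up(a[y0:y1,x0:x1]); S=up(b[y0-5:y1+5,x0-5:x1+5]); r=cv2.matchTemplate(S,t,cv2.TM_CCOEFF_NORMED); _,v,_,l=cv2.minMaxLoc(r)
    return round(l[0]/s-5,2),round(l[1]/s-5,2),round(v,3)
def drift():
    a=cv2.imread('pics/scene0.png'); F=[]
    for _ in range(3):
        p=robot.camera('scene'); b=p['img'][:,:,::-1].copy(); o=robot.get_obs(); F.append(np.r_[o['ft_force'],o['moment']])
        print('grey mid/low',ncc(a,b,(188,222,236,286)),'ref',ncc(a,b,(340,225,375,275)))
    print('F',np.round(np.mean(F,0),2))
    q=np.array([.5585,-.1957,.0]); print('px per 10mm fwd',np.array(px(p,q+[-.1,.017,0]))-px(p,q))
    return p
E
python3 - <<'E'
from h import *
drift()
E
```

```text
grey mid/low (-0.67, -1.0, 0.975) ref (0.0, 0.0, 0.997)
grey mid/low (-0.67, -1.0, 0.975) ref (0.0, 0.0, 0.997)
grey mid/low (-0.67, -1.0, 0.975) ref (0.0, 0.0, 0.997)
F [ 0.49  0.08 -1.25 -0.13 -0.12 -0.  ]
px per 10mm fwd [-16 -20]
```

```bash
python3 - <<'E'
from h import *
a=cv2.imread('pics/scene0.png'); p=robot.camera('scene'); b=p['img'][:,:,::-1].copy()
for n,bx in dict(lowL=(192,252,236,288),lowR=(232,255,250,288),midL=(190,226,234,252)).items(): print(n,ncc(a,b,bx))
f=lambda m:cv2.resize(m[160:300,165:300],None,fx=2.9,fy=4,interpolation=2)
cv2.imwrite('pics/cmp.png',np.hstack([f(a),f(b)]))
E
```

```text
lowL (0.0, 0.0, 0.998)
lowR (0.0, 0.0, 0.996)
midL (-1.0, -1.33, 0.938)
```

View pics/cmp.png

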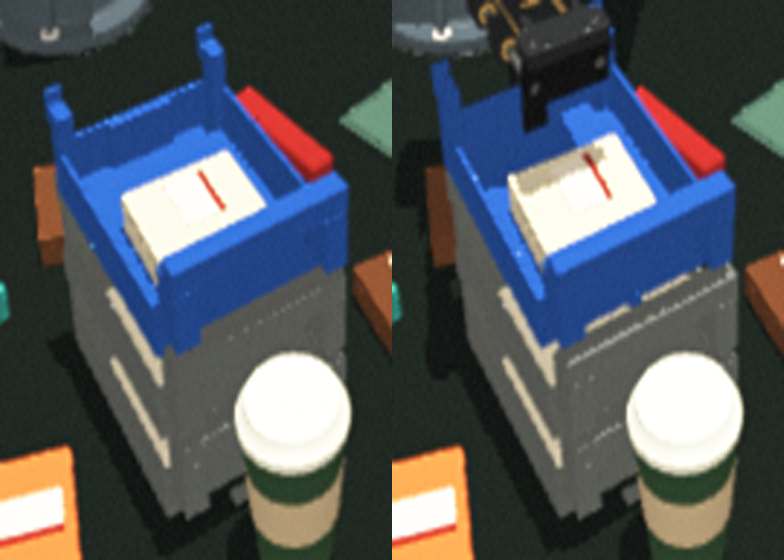

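The pair shows the blue tray drawn forward with its front raised and the box still in place. The mid tray's card strip, (107–163, 290–385) in each half, looks unmoved. I'll check that numerically on a patch with no blue in it.

```bash
cat >> h.py <<'E'
def mid():
    a=cv2.imread('pics/scene0.png'); p=robot.camera('scene'); b=p['img'][:,:,::-1].copy(); o=robot.get_obs()
    for n,bx in dict(strip=(203,241,222,262),back=(228,248,246,275),left=(187,232,204,250),low=(192,256,236,288)).items(): print(n,ncc(a,b,bx))
    print('F',np.round(o['ft_force'],2),np.round(o['position'],4))
E
python3 -c "
from h import *
mid()"
```

```text
strip (-1.17, -1.5, 0.924)
back (-5.0, 2.5, 0.478)
left (0.17, 0.33, 0.987)
low (0.0, 0.0, 0.997)
F [ 0.41  0.28 -1.04] [ 0.4573 -0.1803  0.1705]
```

Emit:
move_arm(series="0 -0.7 0 0 0 0;0 -1.4 0.1 0 0 0;0 -2 0.1 0 0 0;0 -2 0.1 0 0 0")

```text
time: 8.47
position: [0.4553, -0.18, 0.1705]
tool_rot: [0.764, 0.645, -0.023, -0.027]
ft_force: [0.4, -0.3, -0.9]
grip_width: 0.0096
grip_force: 45.0
```

```bash
python3 -c "
from h import *
mid();mid()"
```

```text
strip (-2.0, -2.5, 0.907)
back (-5.0, 2.67, 0.446)
left (0.17, 0.33, 0.987)
low (0.0, 0.0, 0.997)
F [-0.06  0.17 -1.45] [ 0.4553 -0.18    0.1705]
strip (-2.0, -2.5, 0.906)
back (-5.0, 2.67, 0.437)
left (0.17, 0.33, 0.987)
low (0.0, 0.0, 0.997)
F [-0.24  0.13 -1.57] [ 0.4553 -0.18    0.1705]
```

Emit:
move_arm(series="0 -0.7 0 0 0 0;0 -1.4 0.1 0 0 0;0 -2 0.1 0 0 0;0 -2 0.1 0 0 0")

```text
time: 8.9
position: [0.4533, -0.1796, 0.1706]
tool_rot: [0.764, 0.645, -0.023, -0.027]
ft_force: [0.6, -0.5, -1.6]
grip_width: 0.0096
grip_force: 45.0
```

Emit:
move_arm(series="0 -0.7 0 0 0 0;0 -1.4 0.1 0 0 0;0 -2 0.1 0 0 0;0 -2 0.1 0 0 0")

```text
time: 9.23
position: [0.4513, -0.1793, 0.1706]
tool_rot: [0.764, 0.645, -0.023, -0.027]
ft_force: [-0.1, 0.4, -1.1]
grip_width: 0.0096
grip_force: 45.0
```

Emit:
move_arm(series="0 -0.7 0 0 0 0;0 -1.4 0.1 0 0 0;0 -2 0.1 0 0 0;0 -2 0.1 0 0 0")

```text
time: 9.57
position: [0.4493, -0.1789, 0.1707]
tool_rot: [0.764, 0.645, -0.023, -0.027]
ft_force: [0.9, -0.0, -1.6]
grip_width: 0.0096
grip_force: 45.0
```

Emit:
move_arm(series="0 -0.7 0 0 0 0;0 -1.4 0.1 0 0 0;0 -2.5 0.2 0 0 0;0 -3.5 0.2 0 0 0;0 -3.5 0.2 0 0 0")

```text
time: 9.98
position: [0.4457, -0.1783, 0.1707]
tool_rot: [0.764, 0.645, -0.023, -0.027]
ft_force: [0.5, 0.2, -1.0]
grip_width: 0.0096
grip_force: 45.0
```

```bash
python3 -c "
from h import *
mid()"
```

```text
strip (-4.0, -5.0, 0.86)
back (-5.0, 2.83, 0.426)
left (0.17, 0.33, 0.987)
low (0.0, 0.0, 0.997)
F [ 0.56  1.14 -0.98] [ 0.4457 -0.1783  0.1707]
```

Emit:
move_arm(series="0 -0.2 -1.5 0 0 0;0 -0.3 -3 0 0 0;0 -0.4 -5 0 0 0;0 -0.4 -5 0 0 0;0 -0.4 -5 0 0 0")

```text
time: 10.45
position: [0.4459, -0.1783, 0.1758]
tool_rot: [0.764, 0.645, -0.023, -0.027]
ft_force: [-0.5, -0.3, -2.6]
grip_width: 0.01
grip_force: 45.0
```

```bash
python3 -c "
from h import *
mid();mid()"
```

```text
strip (-3.67, -5.0, 0.817)
back (-5.0, 2.83, 0.422)
left (0.17, 0.33, 0.987)
low (0.0, 0.0, 0.997)
F [ 0.65 -0.32 -3.23] [ 0.4458 -0.1783  0.1757]
strip (-3.67, -5.0, 0.819)
back (-5.0, 2.83, 0.417)
left (0.17, 0.33, 0.987)
low (0.0, 0.0, 0.997)
F [ 0.23 -0.54 -2.6 ] [ 0.4459 -0.1783  0.1757]
```

Emit:
move_arm(series="0 -0.5 -8 0 0 0;0 -1.2 -18 0 0 0;0 -2.1 -30 0 0 0;0 -2.9 -42 -1 0 0;0 -3.6 -52 -2 0 0;0 -4.2 -60 -3 0 0;0 -4.4 -63 -4 0 0;0 -4.4 -63 -4 0 0")

```text
time: 11.22
position: [0.4456, -0.1783, 0.2399]
tool_rot: [0.764, 0.645, 0.0, 0.001]
ft_force: [-0.8, 0.3, -3.3]
grip_width: 0.0096
grip_force: 45.0
```

```bash
python3 -c "
from h import *
mid()
p=robot.camera('top'); show(p,['tray_top','top_grip','mid_hood','reel_box','mat'])
p=robot.camera('scene'); show(p,['tray_top','reel_box'])
rel([.448,.227,.235],down(4))"
```

```text
strip (3.83, 5.0, 0.54)
back (-5.0, 2.83, 0.424)
left (0.17, 0.33, 0.987)
low (0.0, 0.0, 0.993)
F [-0.16  0.53 -2.71] [ 0.4454 -0.1782  0.2393]
tip_of mid_hood 0.52 [0.6657, -0.2189, 0.1339] [332, 179]
tip_of reel_box 0.9 [0.5779, -0.3978, -0.0025] [390, 223]
tip_of reel_box 0.87 [0.6401, 0.0015, -0.0004] [245, 201]
tip_of reel_box 0.78 [0.345, -0.3553, -0.0018] [379, 309]
tip_of mat 0.57 [0.5422, 0.2324, 0.0011] [159, 236]
tip_of tray_top 0.67 [0.5407, -0.1963, 0.2077] [224, 185]
tip_of reel_box 0.95 [0.5657, -0.2072, 0.2133] [226, 188]
tip_of reel_box 0.81 [0.3302, -0.1771, -0.0022] [194, 216]
tip_of reel_box 0.67 [0.6389, 0.0053, 0.0041] [309, 236]
rel [400.  -65.9   3.7  -0.   -0.  -13.6]
```

Emit:
move_arm(series="8 -1.3 0 0 0 -0.3;24 -4 0 0 0 -0.8;46 -7.6 0 0 0 -1.6;72 -11.9 0 0 0 -2.4;100 -16.5 0 0 0 -3.4;128 -21.1 0 0 0 -4.4;156 -25.7 0 0 0 -5.3;184 -30.3 0 0 0 -6.2")

```text
time: 12.38
position: [0.4465, 0.0099, 0.2389]
tool_rot: [0.728, 0.686, 0.0, -0.0]
ft_force: [0.2, -0.3, -2.9]
grip_width: 0.0097
grip_force: 45.0
```

```bash
python3 -c "
from h import *
rel([.448,.227,.235],down(4)); print(robot.get_obs()['ft_force'])"
```

```text
rel [216.8 -11.3   4.   -0.   -0.   -7.4]
[ 0.21557107 -0.29788104 -2.90821509]
```

Emit:
move_arm(series="16 -0.8 0 0 0 -0.6;42 -2.2 1 0 0 -1.5;72 -3.7 1 0 0 -2.5;104 -5.4 2 0 0 -3.6;136 -7 3 0 0 -4.7;166 -8.6 3 0 0 -5.7;192 -10 4 0 0 -6.5;208 -11 4 0 0 -7.2")

```text
time: 13.05
position: [0.4476, 0.2195, 0.2347]
tool_rot: [0.682, 0.731, 0.0, -0.001]
ft_force: [-0.7, -2.3, -2.5]
grip_width: 0.0097
grip_force: 45.1
```

Emit:
move_arm(series="6 0 0 0 0 -0.2;9 0 5 0 0 -0.2;9 0 18 0 0 -0.2;9 0 36 0 0 -0.2;9 0 60 0 0 -0.2;9 0 84 0 0 -0.2;9 0 108 0 0 -0.2;9 0 126 0 0 -0.2")

```text
time: 13.72
position: [0.4471, 0.224, 0.107]
tool_rot: [0.683, 0.73, -0.001, -0.001]
ft_force: [-0.7, 0.8, -2.5]
grip_width: 0.0097
grip_force: 45.0
```

```bash
python3 -c "
from h import *
p=robot.camera('scene'); save(p,'s2.png'); show(p,['tray_top','top_grip','reel_box'])
p=robot.camera('top'); show(p,['tray_top','top_grip','reel_box'])
rel([.448,.227,.034],down(4))"
```

```text
tip_of tray_top 0.77 [0.5426, 0.2296, 0.0748] [339, 175]
tip_of top_grip 0.69 [0.449, 0.2224, 0.1147] [316, 154]
tip_of top_grip 0.23 [0.5564, -0.1957, -0.002] [234, 255]
tip_of reel_box 0.88 [0.3435, -0.3551, -0.0007] [141, 242]
tip_of reel_box 0.7 [0.5784, -0.399, 0.0004] [169, 297]
tip_of reel_box 0.63 [0.5706, 0.229, 0.0823] [345, 176]
tip_of tray_top 0.88 [0.5419, 0.2282, 0.0789] [153, 233]
tip_of top_grip 0.89 [0.4506, 0.2281, 0.1125] [147, 269]
tip_of top_grip 0.32 [0.5503, -0.1943, 0.0623] [319, 230]
tip_of reel_box 0.97 [0.5689, 0.234, 0.0775] [151, 223]
tip_of reel_box 0.85 [0.6429, -0.0001, 0.0002] [245, 200]
tip_of reel_box 0.78 [0.3463, -0.3537, -0.0036] [378, 309]
rel [ 1.6 -1.  76.2  0.2 -0.  -0.1]
```

Emit:
move_arm(series="2 0 16 0 0 0;2 0 34 0 0 0;2 0 50 0 0 0;2 0 60 0 0 0;2 0 66 0 0 0;2 0 69 0 0 0;2 0 70 0 0 0;2 0 70 0 0 0")

```text
time: 14.78
position: [0.4482, 0.2274, 0.0393]
tool_rot: [0.682, 0.731, 0.0, 0.0]
ft_force: [0.3, -0.5, -2.9]
grip_width: 0.01
grip_force: 45.0
```

Emit:
move_arm(series="0 0 1 0 0 0;0 0 2 0 0 0;0 0 3 0 0 0;0 0 3 0 0 0")

```text
time: 15.12
position: [0.4478, 0.2273, 0.036]
tool_rot: [0.682, 0.731, 0.0, 0.0]
ft_force: [-0.1, -1.0, -3.4]
grip_width: 0.0092
grip_force: 45.0
```

Emit:
move_arm(series="0 0 0.5 0 0 0;0 0 1 0 0 0;0 0 1 0 0 0")

```text
time: 15.37
position: [0.4478, 0.2273, 0.0349]
tool_rot: [0.682, 0.731, 0.0, 0.0]
ft_force: [-0.3, 0.2, -2.8]
grip_width: 0.0095
grip_force: 45.0
```

Emit:
move_arm(series="0 0 0.5 0 0 0;0 0 1 0 0 0;0 0 1 0 0 0")

```text
time: 15.62
position: [0.4478, 0.2274, 0.0345]
tool_rot: [0.682, 0.731, 0.0, 0.0]
ft_force: [-2.2, -0.8, 5.1]
grip_width: 0.0097
grip_force: 45.0
```

Emit:
move_arm(series="0 0 0.5 0 0 0;0 0 1 0 0 0;0 0 1 0 0 0")

```text
time: 15.87
position: [0.4478, 0.2274, 0.0345]
tool_rot: [0.682, 0.731, 0.0, 0.0]
ft_force: [-2.7, -0.2, 14.3]
grip_width: 0.0097
grip_force: 45.0
```

Touched down. I ease off slightly, then release.

Emit:
move_arm(series="0 0 -1 0 0 0;0 0 -1.3 0 0 0")

```text
time: 16.03
position: [0.4479, 0.2274, 0.0346]
tool_rot: [0.682, 0.731, 0.0, 0.0]
ft_force: [-2.2, 0.2, 0.7]
grip_width: 0.0102
grip_force: 45.0
```

Emit:
move_arm(series="0 0 0 0 0 0;0 0 0 0 0 0;0 0 0 0 0 0;0 0 0 0 0 0;0 0 0 0 0 0;0 0 0 0 0 0", jaw=0.5)

```text
time: 16.53
position: [0.4479, 0.2273, 0.0341]
tool_rot: [0.682, 0.731, 0.0, 0.0]
ft_force: [-1.0, -0.4, 0.4]
grip_width: 0.0399
grip_force: 0.0
```

Emit:
move_arm(series="0 0 -5 0 0 0;0 0 -15 0 0 0;0 0 -35 0 0 0;0 0 -60 0 0 0;0 0 -90 0 0 0;0 0 -120 0 0 0;0 0 -150 0 0 0;0 0 -160 0 0 0")

```text
time: 17.2
position: [0.4497, 0.2279, 0.1992]
tool_rot: [0.682, 0.731, 0.004, 0.002]
ft_force: [1.3, -0.5, -0.4]
grip_width: 0.0436
grip_force: 0.0
```

```bash
python3 -c "
from h import *
p=robot.camera('scene'); save(p,'s3.png'); show(p,['tray_top','reel_box'])
p=robot.camera('top'); save(p,'t3.png'); show(p,['tray_top','reel_box','mat'])
mid()
a=cv2.imread('pics/s3.png')[130:330,140:420]; cv2.imwrite('pics/s3c.png',cv2.resize(a,None,fx=2.8,fy=2.8,interpolation=2))"
```

```text
tip_of tray_top 0.97 [0.5435, 0.2347, 0.0022] [338, 194]
tip_of reel_box 0.96 [0.5745, -0.3974, -0.0] [169, 296]
tip_of reel_box 0.94 [0.3411, -0.3568, -0.0022] [140, 243]
tip_of reel_box 0.76 [0.5728, 0.2307, 0.0083] [344, 196]
tip_of tray_top 0.71 [0.5442, 0.2307, 0.0046] [159, 236]
tip_of reel_box 0.95 [0.3306, -0.1763, 0.0012] [312, 316]
tip_of reel_box 0.86 [0.5688, 0.2382, 0.0046] [157, 227]
tip_of reel_box 0.72 [0.3448, -0.3549, -0.001] [379, 310]
tip_of mat 0.68 [0.7933, -0.0018, -0.001] [246, 147]
strip (0.17, 0.5, 0.495)
back (-5.0, 2.83, 0.421)
left (-0.67, 0.67, 0.944)
low (0.17, 0.33, 0.989)
F [-0.06  0.28  0.36] [0.4469 0.2271 0.1929]
```

View pics/s3c.png

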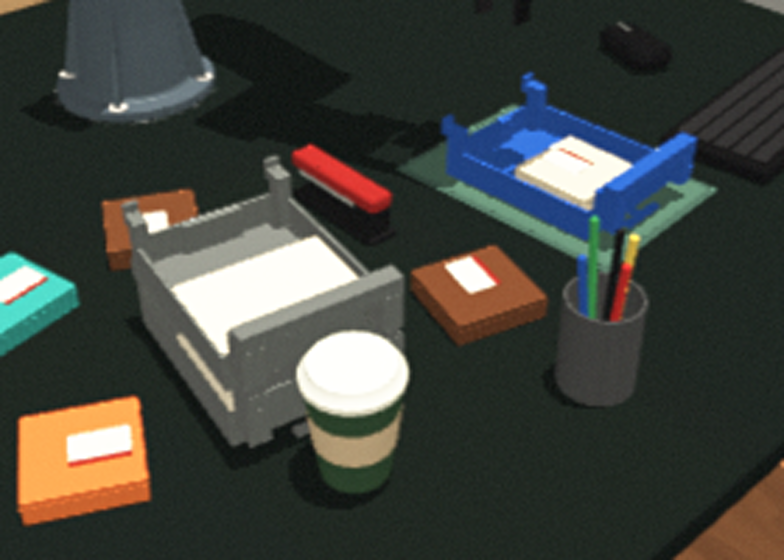

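View pics/t3.png

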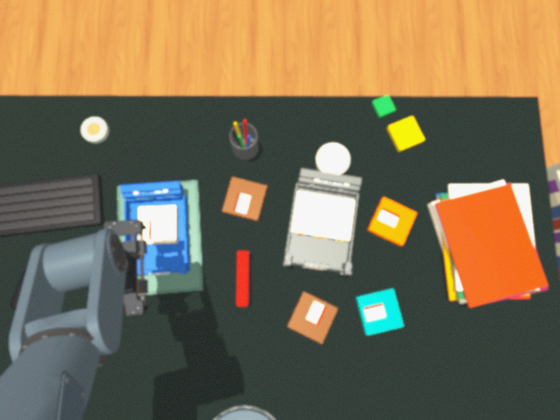

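The pictures show the blue tray flat and centred on the mat at (157,230) top, with the cream box lying in it. The grey pile, cup, pot and stapler are in place, and the gripper is clear.

```bash
python3 -c "
from h import *
print(robot.hand_in())"
```

```text
the job is handed in; nothing more can be done
None
```

I unhooked the blue tray without force and set it down flat and square on the middle of the mat, with the film box still lying in it. The grey trays, cup, pen pot and stapler looked undisturbed in the last pictures. I handed the job in at about 17.5 s; no verdict came back.

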